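Stand the slumped carton back against its stop

TASK

The yellow carton has slumped back and leans on the top of the wooden backstop. Push it upright so that it stands on its own base again, then push it back until its back is flush against the backstop, roughly centred on it, and leave it standing there. Only push with the fingers: do not lift the carton or let it fall over, and leave the tin, the ribbon spool and the wafer pack where they are.

Things in the scene. Friction and masses are not known exactly. Their poses are not given: they have to be found in the camera images.
- carton: Yellow carton, closed box 70 mm deep (its x), 137 wide (y), 186 tall (z), about 0.24 kg. Origin: centre of its underside; z up through its top, x out of its back towards the backstop; the printed front faces -x. It starts leaning back 0.52 rad on the backstop. Below about 0.36 rad it rocks onto its base by itself. Upright, it slides if pushed low (under about 35 mm) and tips if pushed high.
- backstop: Wooden backstop fixed to the table: panel 160 mm wide (its y), 80 high, 14 thick, with a foot 12 high and two slanting braces behind, ending 60 mm behind the front face. Origin: bottom centre of the front face, on the table. x points level away from the carton (and roughly from the robot), y left along the panel, z up. With the carton flush, the carton's origin lies at x = -0.035 here.
- heel (a point): Middle of the carton's lower back edge, carton frame (0.035, 0, 0). At the start the carton stands on this edge alone, about 46 mm in front of the backstop.
- toe (a point): Middle of the carton's lower front edge, about 35 mm above the table at the start; carton frame (-0.035, 0, 0). Room before the front face is limited on the right: a fixed wooden chest, about 0.2 m high with its open lid, fills the table up to about x = 0.43 and y = 0.05 m, so keep the gripper's body and wrist left of it or above it.
- top_back (a point): Middle of the carton's upper back edge; carton frame (0.035, 0, 0.186). At the start it hangs over, about 47 mm behind the backstop's front face and 161 mm above the table.
- red_tin: Loose round dark red tin with a cream lid, 64 mm across and 64 mm high, standing to the right of the carton; origin at the centre of its underside, z up. Leave alone.
- ribbon: Loose spool of yellow ribbon lying flat, 53 mm across and 22 mm high, to the right of the carton; origin at the centre of its underside, z up. Leave alone.
- wafer_pack: Loose flat yellow pack of wafers, 46 mm (x) by 96 mm (y) by 22 mm high, lying lengthwise to the left of the carton; origin at the centre of its underside, z up. Leave alone.

How it is judged:
By the outcome, as a careful person would: the job done as asked, in the order asked, and still so for the second after the job is handed in, with the robot touching nothing.
It also fails if it takes over 51 s, if anything falls off the work surface, if the arm or the gripper's body presses on something with over 40 N, if the wrist force passes 120 N, or if a joint passes its speed limit or range.

ROBOT

A 6-joint arm with a two-finger parallel gripper is mounted at the origin on a cart in front of the work surface, level with it; the furniture and walls round the work are solid. World frame = base frame: x ahead of the robot, y to its left, z up, the work surface at z = 0. Lengths are in m, angles in degrees, forces in N, time in s.
With the tool pointing down it reaches from about 0.4 to 0.825 m from the base axis. Payload 7 kg.
Tool frame: the origin (TCP) lies between the finger pads; the fingertips stand 14 mm ahead of it and the grasp point (between the pads) lies 5 mm behind it; z points along the fingers, y is the line along which they close (so a half turn about z gives the same grasp; the last joint's range is limited). The gripper opens to 88 mm and grips with 3 to 60 N. Pads are 19 mm wide; open, the fingers measure 130 mm over their backs; the gripper's body (78 mm by 193 mm) begins 47 mm behind the grasp point.
Start: joints at [87.554, 20.546, 0.682, 0, -70.136, -16.507], TCP at [0.219, 0.638, 0.241] pointing down, gripper open.
Joint ranges: [-176.03, 176.03], [-82.01, 121.73], [-58.28, 71.71], [-173.87, 95.51], [-174.79, -0.11], [-173.66, 173.66]. Speed limits (degrees/s): [136.94, 136.94, 172.46, 180, 180, 180].

INTERFACE

Orientations are given as [roll, pitch, yaw] about the fixed x, y, z axes, in that order (R = Rz(yaw) Ry(pitch) Rx(roll)).
In Python, from plant import status, cams, job gives the robot as it stands. The module is installed in compiled form; this text tells all that it offers.
- The arm moves only by the tool step_arm, never from a script. Its arguments are lists of equal length, an entry for each row: "xyz": the shift along the tool's x, y, z each as a share of 20 cm, from -1 to 1, a list of three; "yaw": the turn about the tool's z as a share of 360 degrees, from -1 to 1; "claw": the closure, from -1 (fully open) to 1 (shut). A call has 1 to 20 rows; each row is the pose to reach, as a shift and turn from the pose commanded when the call began, along the tool's axes at that moment, turning the shorter way round; what a row does not reach only later rows make up. A row lasts 1/12 s, in which the tool goes at most 41.7 mm and 7.16 degrees, less where a joint would pass 70% of its speed; a pose out of reach is approached as far as the arm can. A call with a number of a shift or a turn outside -1 to 1 is refused whole. A call with a gripper value outside its range is refused whole. The fingers move at their own pace and stop on an object; "grip_force" is the grip in N (left out, the last holds). Time passes only in rows, so rows that repeat a pose let the fingers close. It gives the time, the measured TCP pose, the force, the opening and the grip force at its end, in the units of the state.
- status.get_state(): the state, without advancing time (a new reading comes with each control period).
- cams.capture(name): name is "scene" or "top"; returns (picture, depth): 384x512x3 uint8, blue, green, red; 384x512 float32, m along the optical axis (not along the pixel's ray), 0 where there is no reading.
- cams.calibration(name): a dict with "mtx" (3x3 intrinsics, pixels), "camera_from_world" (4x4, takes a point from world to camera coordinates). Camera axes: x right, y down, z forward; pixel columns grow to the right and rows downward; lengths in m; the calibration is good to about 2 mm. A picture is of the moment at which its call begins. calibration takes no time and is no camera call.
- job.close_job(): hands the job in; it is judged then, once.
The state is a dict: "time_s": time; "joints": joint angles; "qd": joint speeds; "joint_torque": joint torques, N m; "tcp_pos": TCP position; "eef_rot": TCP orientation; "contact_force": force on the tool from outside, world axes, zero at the start; "moment": the same for the moment, N m; "gripper_width": finger opening in m; "gripper_force": force on a finger pad.
Only numpy, scipy, OpenCV 4.12 (cv2) and the standard library are available. Lean on these libraries where they do the work, as an engineer would, in place of code of your own. Each camera call takes 0.05 s, during which the arm holds its last target. There are 200 camera calls.

## Working session

There is one attempt and no reset: what is moved stays moved. The work goes in short steps, Python scripts to look and compute and a tool call to move; the robot and the scene stay as the last step left them, time stands still between calls to the robot, and variables do not carry over. Pictures are saved under pics/ and viewed, at most 10 in all, crops included, and the job is handed in when it is done.

Besides the shell and the picture viewer there is one more tool, called after "Call:" as name([rows], argument=value, ...), one row to a line, values as JSON. step_arm: Moves the arm, as the interface text tells. Shift numbers are shares of 20 cm and turn numbers shares of 360 degrees, none past 1 either way. Its arguments: {"type":"object","properties":{"xyz":{"type":"array"},"yaw":{"type":"array"},"claw":{"type":"array"},"grip_force":{"type":"number"}},"required":["xyz","yaw","claw"]}

```bash
mkdir -p pics; cat > h.py <<'E'
import numpy as np, cv2
from plant import status, cams, job
def look(n, save=None):
    im,d=cams.capture(n); im=np.array(im)
    if save: cv2.imwrite('pics/'+save,im)
    return im,np.array(d)
def world(n,d):
    c=cams.calibration(n);K=np.array(c['mtx']);T=np.linalg.inv(np.array(c['camera_from_world']))
    v,u=np.mgrid[:d.shape[0],:d.shape[1]]
    p=np.stack([(u-K[0,2])/K[0,0]*d,(v-K[1,2])/K[1,1]*d,d],-1)
    return p@T[:3,:3].T+T[:3,3]
E
python3 - <<'E'
from h import *
print(status.get_state())
for n in('scene','top'):
    im,d=look(n,n+'0.png'); np.save(n+'0.npy',d); print(cams.calibration(n),(d>0).mean())
E
```

```text
{'time_s': 0.0, 'joints': array([ 8.75541092e+01,  2.05915236e+01,  6.31829142e-01, -1.95428877e-02,
       -7.01352687e+01, -1.65088188e+01]), 'qd': array([-0.05180596,  0.10725888,  0.0107043 , -0.06051664,  0.02974795,
       -0.07824229]), 'joint_torque': array([ 9.17509860e-04, -5.82721531e+01,  2.93050039e+01,  6.99746042e+00,
        6.99714728e-03, -1.45507329e-04]), 'tcp_pos': array([0.21910758, 0.63794244, 0.23960871]), 'eef_rot': array([ 1.79903731e+02, -9.37355903e-03, -1.89613576e+01]), 'contact_force': array([-0.30301081, -0.49211867, -0.80006965]), 'moment': array([ 0.01513841, -0.02083264,  0.04347225]), 'gripper_force': 0.0, 'gripper_width': 0.08733861676406464}
{'mtx': array([[379.66559593,   0.        , 255.69557768],
       [  0.        , 379.66559593, 187.55491483],
       [  0.        ,   0.        ,   1.        ]]), 'camera_from_world': array([[ 8.10540872e-01, -5.85682077e-01, -1.59787902e-05,
        -3.94016181e-01],
       [-4.32542653e-01, -5.98588790e-01, -6.74239062e-01,
         4.30500458e-01],
       [ 3.94880170e-01,  5.46505229e-01, -7.38513159e-01,
         6.26068164e-01],
       [ 0.00000000e+00,  0.00000000e+00,  0.00000000e+00,
         1.00000000e+00]])} 0.9958394368489584
{'mtx': array([[364.45228484,   0.        , 256.13263481],
       [  0.        , 364.45228484, 190.38611739],
       [  0.        ,   0.        ,   1.        ]]), 'camera_from_world': array([[ 0.0290425 , -0.99732242,  0.06711569,  0.13223412],
       [-0.99463643, -0.03550203, -0.09714921,  0.60304107],
       [ 0.09927183, -0.06393426, -0.99300429,  0.91899508],
       [ 0.        ,  0.        ,  0.        ,  1.        ]])} 0.9960784912109375
```

View pics/scene0.png

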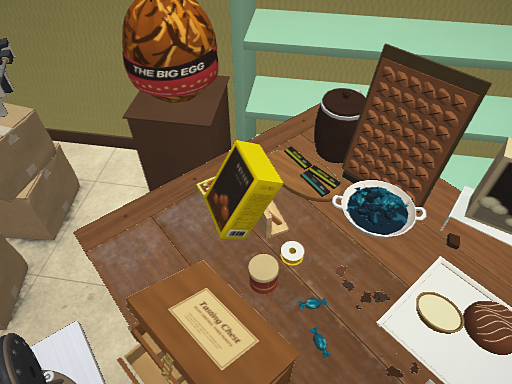

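View pics/top0.png

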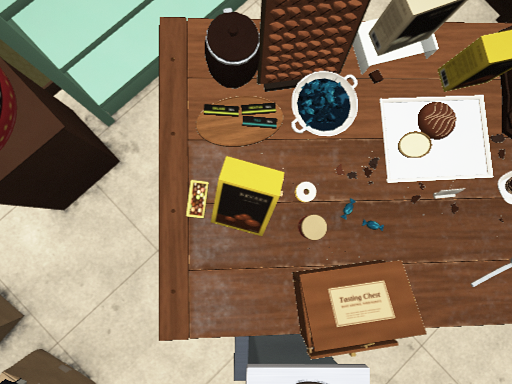

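The scene view shows the carton leaning at about (242,190), with the tin (263,272), spool (292,252) and chest (212,325). The top view shows the carton top face at (250,175) and front face at (245,208), the wafer pack (198,198), spool (306,191), tin (314,227) and chest (360,305). Next I measure from depth.

```bash
cat >> h.py <<'E'
def planes(P,M,k=2,tol=.003):
    "split masked points into k planes by RANSAC; returns (normal,centroid,points)"
    p=P[M]; out=[]; r=np.random.default_rng(0)
    for _ in range(k):
        best=None
        for _ in range(300):
            a,b,c=p[r.choice(len(p),3,False)]; n=np.cross(b-a,c-a); l=np.linalg.norm(n)
            if l<1e-6: continue
            i=abs((p-a)@(n/l))<tol
            if best is None or i.sum()>best.sum(): best=i
        q=p[best]; c=q.mean(0); n=np.linalg.svd(q-c,full_matrices=False)[2][2]
        out.append((n,c,q)); p=p[~best]
        if len(p)<60: break
    return out
E
python3 - <<'E'
from h import *
np.set_printoptions(precision=4,suppress=True)
for n,box in(('top',(205,150,290,240)),('scene',(195,135,290,245))):
    im=cv2.imread(f'pics/{n}0.png'); P=world(n,np.load(n+'0.npy'))
    M=np.zeros(P.shape[:2],bool); u0,v0,u1,v1=box; M[v0:v1,u0:u1]=True
    M&=(P[...,2]>.02)
    hsv=cv2.cvtColor(im,cv2.COLOR_BGR2HSV)
    Y=M&(hsv[...,0]>20)&(hsv[...,0]<34)&(hsv[...,1]>150)&(hsv[...,2]>90)
    print(n,M.sum(),Y.sum())
    for nn,c,q in planes(P,M,4): 
        print('n',nn,'c',c,len(q),q.min(0),q.max(0))
def at(n,u,v):
    P=world(n,np.load(n+'0.npy')); return P[v,u]
for k,u,v in(('spool',301,187),('tin',314,227),('wafer',198,198),('wafT',197,181),('wafB',198,216),('chestTL',297,277),('chestTR',405,264),('chestBR',422,330),('chestBL',308,350)): print(k,at('top',u,v))
P=world('top',np.load('top0.npy'))
for v in range(140,250,6): print(v,P[v,225],P[v,250])
E
```

```text
top 4141 2160
n [-0.8396  0.2005  0.5048] c [0.5482 0.1874 0.1255] 2629 [0.4842 0.1129 0.0328] [0.6053 0.2639 0.1982]
n [-0.4917  0.1197 -0.8625] c [0.6173 0.1712 0.1779] 1398 [0.5729 0.0993 0.1584] [0.6592 0.2422 0.1948]
n [-0.0074 -0.9972 -0.0743] c [0.5612 0.2571 0.3522] 77 [0.5047 0.212  0.0202] [0.6161 0.2843 0.9623]
scene 5467 2907
n [-0.8402  0.2007  0.5038] c [0.5466 0.1833 0.1223] 2728 [0.4841 0.1116 0.0342] [0.6068 0.2629 0.1967]
n [-0.228  -0.9736 -0.0048] c [0.5633 0.1154 0.104 ] 1478 [0.4883 0.0992 0.02  ] [0.6293 0.1343 0.1927]
n [ 0.4894 -0.1191  0.8639] c [0.6181 0.169  0.1785] 784 [0.5781 0.1031 0.1592] [0.6597 0.241  0.1951]
n [ 0.0092  0.0007 -1.    ] c [0.5867 0.2608 0.0233] 213 [0.5249 0.0374 0.02  ] [0.8132 0.3289 0.0273]
spool [0.6116 0.0343 0.024 ]
tin [0.5083 0.007  0.0615]
wafer [0.5739 0.3005 0.0199]
wafT [0.6174 0.3047 0.0234]
wafB [0.5277 0.298  0.0249]
chestTL [0.3872 0.0503 0.0767]
chestTR [ 0.4171 -0.2553  0.    ]
chestBR [ 0.2957 -0.2016  0.1842]
chestBL [0.1983 0.0078 0.0158]
140 [0.7298 0.2372 0.0156] [0.733  0.1712 0.0148]
146 [0.7151 0.2367 0.0097
[... 189 characters left out ...]
245 0.2303 0.182 ] [0.6281 0.176  0.1724]
176 [0.6103 0.2296 0.1905] [0.6136 0.176  0.1812]
182 [0.5974 0.2291 0.191 ] [0.5996 0.1759 0.1891]
188 [0.5864 0.229  0.1735] [0.5862 0.1757 0.1937]
194 [0.575  0.2289 0.1544] [0.5751 0.1745 0.1749]
200 [0.563  0.2288 0.1347] [0.5636 0.173  0.1535]
206 [0.5507 0.2288 0.1119] [0.5512 0.1718 0.1371]
212 [0.5375 0.2287 0.0908] [0.5384 0.1704 0.1176]
218 [0.5237 0.2285 0.0701] [0.5251 0.1688 0.0931]
224 [0.5093 0.2284 0.0466] [0.511  0.1672 0.071 ]
230 [0.494  0.2286 0.001 ] [0.4962 0.1655 0.0451]
236 [0.4784 0.228  0.0024] [0.4802 0.1628 0.0021]
242 [0.4629 0.2275 0.0002] [ 0.4645  0.1622 -0.0007]
248 [ 0.4473  0.2269 -0.0013] [ 0.449   0.1617 -0.0008]
```

Call:
step_arm([
  [0.56,0.865,-0.15],
  [0.56,0.865,-0.15],
  [0.56,0.865,-0.15],
  [0.56,0.865,-0.15],
  [0.56,0.865,-0.15],
  [0.56,0.865,-0.15],
  [0.56,0.865,-0.15],
  [0.56,0.865,-0.15],
], yaw=[-0.0155,-0.0155,-0.0155,-0.0155,-0.0155,-0.0155,-0.0155,-0.0155], claw=[0,0,0,0,0,0,0,0])

```text
time_s: 0.77
tcp_pos: [0.2691, 0.4383, 0.2708]
eef_rot: [-180.0, 0.0, -13.4]
contact_force: [0.1, 0.1, 0.5]
gripper_width: 0.0447
gripper_force: 0.0
```

Call:
step_arm([
  [1,0.4,0],
  [1,0.4,0],
  [1,0.4,0],
  [1,0.4,0],
  [1,0.4,0],
  [1,0.4,0],
  [1,0.4,0],
], yaw=[0,0,0,0,0,0,0], claw=[0,0,0,0,0,0,0])

```text
time_s: 1.35
tcp_pos: [0.447, 0.3135, 0.2691]
eef_rot: [179.9, 0.0, -13.6]
contact_force: [-1.5, -0.4, -0.1]
gripper_width: 0.0438
gripper_force: 0.0
```

Call:
step_arm([
  [1,0.4,0],
  [1,0.4,0],
  [1,0.4,0],
  [1,0.4,0],
  [1,0.4,0],
  [1,0.4,0],
  [1,0.4,0],
  [1,0.4,0],
], yaw=[0,0,0,0,0,0,0,0], claw=[0,0,0,0,0,0,0,0])

```text
time_s: 2.02
tcp_pos: [0.621, 0.1911, 0.2691]
eef_rot: [179.9, 0.1, -13.4]
contact_force: [-0.6, -0.2, -0.3]
gripper_width: 0.0435
gripper_force: 0.0
```

Call:
step_arm([
  [0.27,0.095,0],
  [0.27,0.095,0],
  [0.27,0.095,0.2],
  [0.27,0.095,0.35],
  [0.27,0.095,0.5],
  [0.27,0.095,0.575],
  [0.27,0.095,0.575],
  [0.27,0.095,0.575],
], yaw=[0,0,0,0,0,0,0,0], claw=[0,0,0,0,0,0,0,0])

```text
time_s: 2.68
tcp_pos: [0.6684, 0.1608, 0.1554]
eef_rot: [179.9, 0.1, -13.2]
contact_force: [0.3, 0.7, 0.5]
gripper_width: 0.044
gripper_force: 0.0
```

```bash
python3 - <<'E'
from h import *
im,d=look('scene'); cv2.imwrite('pics/s1.png',cv2.resize(im[90:290,150:350],(800,600)[::-1] and (600,600)))
print(status.get_state()['contact_force'])
E
```

```text
[ 0.19837361 -0.47956285  1.75685541]
```

View pics/s1.png

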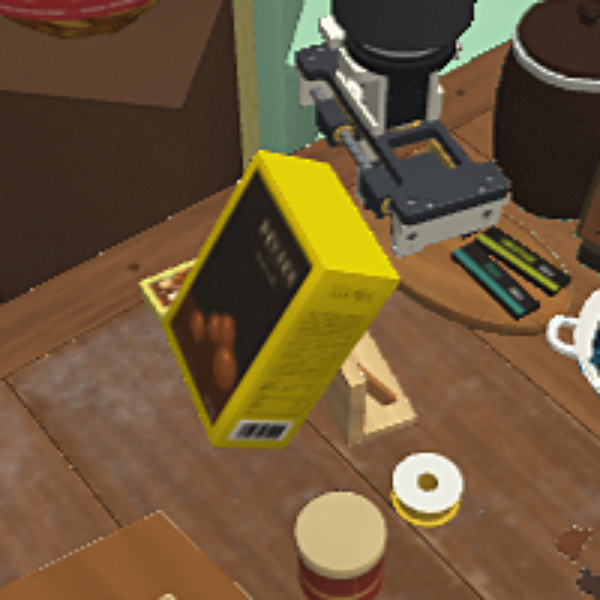

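Call:
step_arm([
  [-0.02,0,0],
  [-0.04,0,0],
  [-0.06,0,0],
  [-0.07,0,0],
  [-0.08,0,0],
  [-0.09,0,0],
  [-0.1,0,0],
  [-0.11,0,0],
  [-0.12,0,0],
  [-0.13,0,0],
  [-0.14,0,0],
  [-0.15,0,0],
  [-0.15,0,0],
], yaw=[0,0,0,0,0,0,0,0,0,0,0,0,0], claw=[0,0,0,0,0,0,0,0,0,0,0,0,0])

```text
time_s: 3.82
tcp_pos: [0.6397, 0.1662, 0.1555]
eef_rot: [180.0, 0.0, -13.4]
contact_force: [-0.5, -0.1, 0.3]
gripper_width: 0.0436
gripper_force: 0.0
```

```bash
cat >> h.py <<'E'
def carton():
    "carton planes from scene view: lean, yaw, top plane"
    im,d=look('scene'); P=world('scene',d)
    hsv=cv2.cvtColor(im,cv2.COLOR_BGR2HSV)
    M=(hsv[...,0]>20)&(hsv[...,0]<34)&(hsv[...,1]>150)&(hsv[...,2]>90)&(P[...,2]>.03)&(P[...,2]<.21)
    M&=(abs(P[...,0]-.56)<.13)&(abs(P[...,1]-.18)<.11)
    for n,c,q in planes(P,M,3): print('n',n.round(3),'c',c.round(4),len(q),q.min(0).round(3),q.max(0).round(3))
    return im,d
E
python3 -c "
from h import *
carton(); s=status.get_state(); print(s['tcp_pos'],s['contact_force'])"
```

```text
n [ 0.246  0.969 -0.007] c [0.5508 0.1185 0.1189] 1432 [0.481 0.104 0.03 ] [0.611 0.139 0.2  ]
n [-0.377  0.09  -0.922] c [0.5931 0.1769 0.1868] 965 [0.553 0.107 0.17 ] [0.642 0.247 0.199]
n [-0.889  0.216  0.404] c [0.5326 0.1941 0.1138] 430 [0.482 0.119 0.03 ] [0.581 0.265 0.2  ]
[0.63984891 0.16621894 0.15550267] [-0.4300964  -0.26246368  0.02048205]
```

Call:
step_arm([
  [-0.01,0,0],
  [-0.02,0,0],
  [-0.03,0,0],
  [-0.04,0,0],
  [-0.05,0,0],
  [-0.06,0,0],
  [-0.06,0,0],
  [-0.06,0,0],
  [-0.06,0,0],
  [-0.06,0,0],
], yaw=[0,0,0,0,0,0,0,0,0,0], claw=[0,0,0,0,0,0,0,0,0,0])

```text
time_s: 4.7
tcp_pos: [0.6285, 0.1689, 0.1556]
eef_rot: [-180.0, -0.0, -13.4]
contact_force: [0.0, -0.3, 0.3]
gripper_width: 0.0441
gripper_force: 0.0
```

```bash
python3 -c "
from h import *
carton(); s=status.get_state(); print(s['tcp_pos'],s['contact_force'])"
```

```text
n [-0.041  0.012 -0.999] c [0.5293 0.1876 0.1877] 1451 [0.483 0.119 0.183] [0.577 0.264 0.191]
n [ 0.238  0.971 -0.001] c [0.511  0.128  0.1148] 1343 [0.476 0.118 0.03 ] [0.547 0.14  0.186]
n [-0.971  0.239  0.005] c [0.613  0.22   0.0625] 43 [0.608 0.201 0.034] [0.619 0.242 0.079]
[0.62846124 0.16888029 0.15555969] [ 0.19455451 -0.1568848  -0.1438038 ]
```

Call:
step_arm([
  [0.05,0,-0.15],
  [0.05,0,-0.35],
  [0.05,0,-0.5],
  [0.4,0,-0.55],
  [0.5,0,-0.55],
  [0.5,0,-0.55],
  [0.5,0,-0.55],
  [0.5,0,-0.55],
  [0.5,0,-0.55],
  [0.5,0,-0.55],
  [0.5,0,-0.55],
  [0.5,0,-0.55],
  [0.5,0,-0.55],
  [0.5,0,-0.55],
  [0.5,0,-0.55],
  [0.5,0,-0.55],
  [0.5,0,-0.55],
  [0.5,0,-0.55],
], yaw=[0,0,0,0.25,0.25,0.25,0.25,0.25,0.25,0.25,0.25,0.25,0.25,0.25,0.25,0.25,0.25,0.25], claw=[0,0,0,-1,-1,-1,-1,-1,-1,-1,-1,-1,-1,-1,-1,-1,-1,-1])

```text
time_s: 6.25
tcp_pos: [0.7258, 0.1458, 0.2654]
eef_rot: [180.0, -0.0, -103.2]
contact_force: [0.9, -0.3, 0.4]
gripper_width: 0.0875
gripper_force: 0.0
```

```bash
python3 - <<'E'
from h import *
im,d=carton(); P=world('scene',d)
cv2.imwrite('pics/s2.png',cv2.resize(im[110:260,190:340],(600,600)))
im2,d2=look('top'); cv2.imwrite('pics/t2.png',cv2.resize(im2[120:260,170:310],(560,560))); np.save('t2.npy',d2);np.save('s2.npy',d)
h=np.array([.972,-.235]);y=np.array([.235,.972])
for n,im,d in(('scene',im,d),('top',im2,d2)):
    P=world(n,d); a=P[...,:2]@h; b=P[...,:2]@y; z=P[...,2]
    M=(z>.06)&(z<.084)&(a>.53)&(a<.57)&(abs(b-.309)<.12)
    print(n,M.sum(), [np.percentile(q[M],[1,50,99]).round(4) for q in(a,b,z)] if M.sum() else '')
    M=(abs(z-.186)<.01)&(abs(a-.46)<.08)&(abs(b-.309)<.1)
    print(' top',M.sum(),[np.percentile(q[M],[1,50,99]).round(4) for q in(a,b,z)])
E
```

```text
n [-0.01   0.002  1.   ] c [0.5202 0.1903 0.1866] 1461 [0.474 0.121 0.184] [0.568 0.267 0.19 ]
n [ 0.236  0.972 -0.001] c [0.5054 0.1293 0.1144] 1352 [0.473 0.12  0.031] [0.54  0.141 0.184]
scene 462 [array([0.5434, 0.5479, 0.5646]), array([0.2262, 0.2931, 0.3828]), array([0.0603, 0.0799, 0.0833])]
 top 1600 [array([0.4274, 0.4597, 0.4942]), array([0.2437, 0.3011, 0.3771]), array([0.1773, 0.1865, 0.189 ])]
top 369 [array([0.5423, 0.5488, 0.5619]), array([0.2285, 0.2928, 0.3823]), array([0.0619, 0.0802, 0.0836])]
 top 711 [array([0.4305, 0.4728, 0.4958]), array([0.2439, 0.2747, 0.3344]), array([0.1829, 0.186 , 0.1893])]
```

View pics/s2.png

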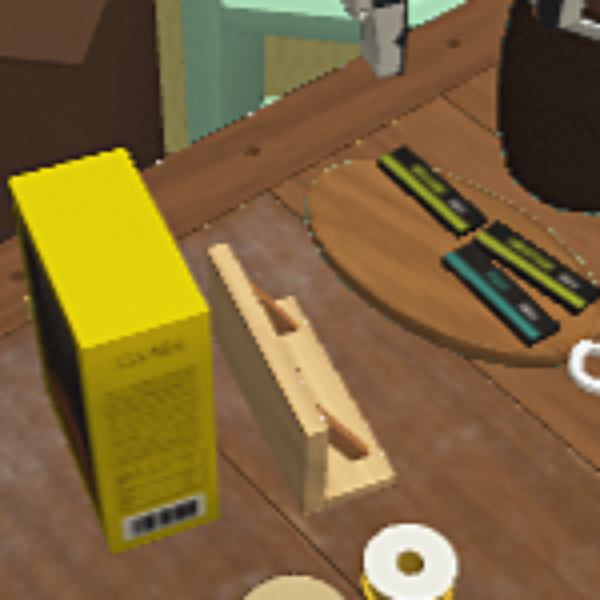

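View pics/t2.png

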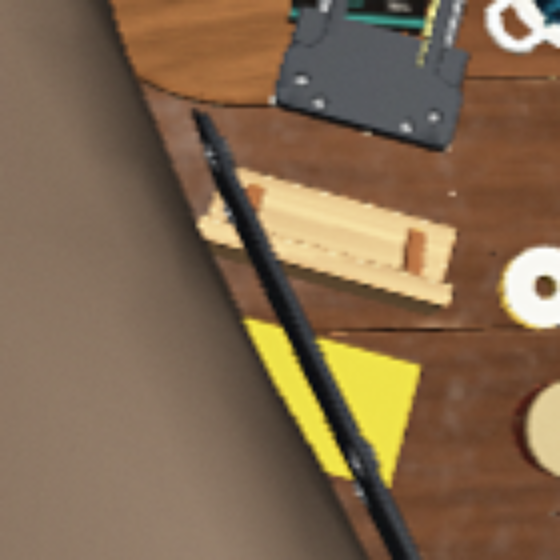

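Call:
step_arm([
  [0.01,1,0],
  [0.01,1,0],
  [0.01,1,0],
  [0.01,1,0],
  [0.01,1,0],
  [0.01,1,0],
  [0.01,1,0],
  [0.01,1,0],
], yaw=[0,0,0,0,0,0,0,0], claw=[-1,-1,-1,-1,-1,-1,-1,-1])

```text
time_s: 7.02
tcp_pos: [0.5309, 0.1905, 0.2663]
eef_rot: [-179.9, 0.1, -103.3]
contact_force: [0.2, 0.2, 0.1]
gripper_width: 0.0879
gripper_force: 0.0
```

```bash
python3 - <<'E'
from h import *
im,d=look('scene'); cv2.imwrite('pics/s3.png',cv2.resize(im[90:260,170:340],(600,600)))
t=status.get_state()['tcp_pos'][:2]; print(t,t@[.972,-.235],t@[.235,.972])
E
```

```text
[0.5312845  0.19028389] 0.4716918234444382 0.30980779831151306
```

View pics/s3.png

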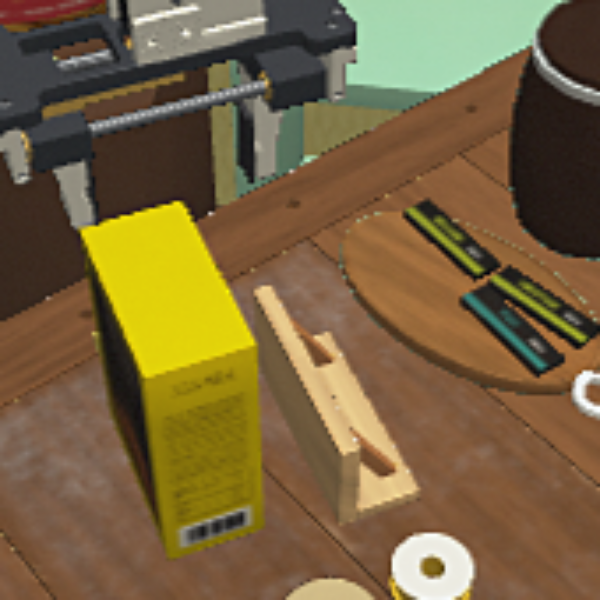

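Call:
step_arm([
  [0,0.0525,0],
  [0,0.0525,0],
  [0,0.0525,0],
  [0,0.0525,0.15],
  [0,0.0525,0.25],
  [0,0.0525,0.35],
  [0,0.0525,0.45],
  [0,0.0525,0.55],
  [0,0.0525,0.59],
  [0,0.0525,0.59],
  [0,0.0525,0.59],
], yaw=[0,0,0,0,0,0,0,0,0,0,0], claw=[-1,-1,-1,-1,-1,-1,-1,-1,-1,-1,-1], grip_force=3)

```text
time_s: 7.98
tcp_pos: [0.5209, 0.1925, 0.1477]
eef_rot: [180.0, -0.0, -103.4]
contact_force: [-0.1, -0.4, -0.5]
gripper_width: 0.0877
gripper_force: 0.0
```

Call:
step_arm([
  [0,0,0],
  [0,0,0],
  [0,0,0],
  [0,0,0],
  [0,0,0],
  [0,0,0],
], yaw=[0,0,0,0,0,0], claw=[-0.8,-0.75,-0.7,-0.66,-0.66,-0.66])

```text
time_s: 8.48
tcp_pos: [0.5205, 0.1926, 0.1479]
eef_rot: [-180.0, 0.0, -103.4]
contact_force: [0.5, -0.2, -0.8]
gripper_width: 0.0727
gripper_force: 0.0
```

```bash
python3 -c "
from h import *
im,d=carton(); cv2.imwrite('pics/s4.png',cv2.resize(im[90:260,170:340],(600,600)))
s=status.get_state(); print(s['tcp_pos'],s['contact_force'],s['gripper_force'])"
```

```text
n [ 0.237  0.971 -0.002] c [0.5062 0.1292 0.117 ] 1407 [0.474 0.12  0.03 ] [0.541 0.141 0.188]
n [ 0.005  0.003 -1.   ] c [0.5158 0.1709 0.1863] 856 [0.476 0.125 0.182] [0.561 0.268 0.189]
[0.52048185 0.1926151  0.14778802] [ 0.36002605 -0.55557531 -1.06107767] 0.0
```

View pics/s4.png

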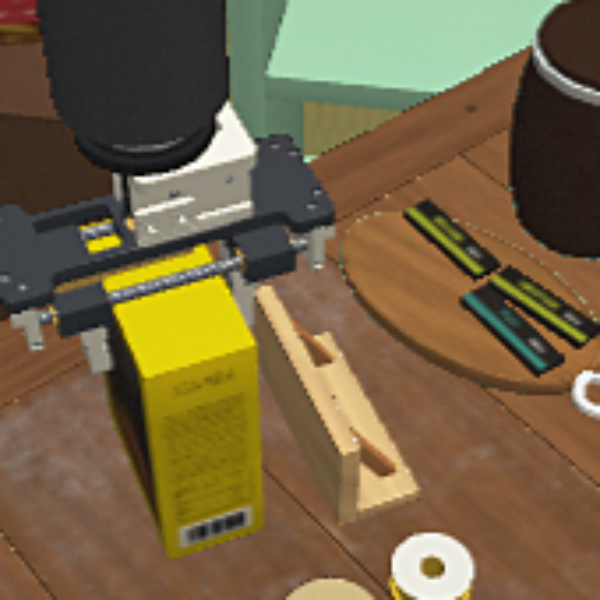

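Call:
step_arm([
  [0,-0.01,0],
  [0,-0.02,0],
  [0.001,-0.03,0],
  [0.002,-0.04,0],
  [0.003,-0.05,0],
  [0.004,-0.06,0],
  [0.005,-0.07,0],
  [0.006,-0.08,0],
  [0.008,-0.09,0],
  [0.01,-0.1,0],
  [0.012,-0.11,0],
  [0.014,-0.12,0],
  [0.016,-0.13,0],
  [0.018,-0.14,0],
  [0.02,-0.15,0],
  [0.02,-0.16,0],
  [0.02,-0.17,0],
  [0.02,-0.18,0],
  [0.02,-0.18,0],
  [0.02,-0.18,0],
], yaw=[0,0,0,0,0,0,0,0,0,0,0,0,0,0,0,0,0,0,0,0], claw=[-0.66,-0.66,-0.66,-0.66,-0.66,-0.66,-0.66,-0.66,-0.66,-0.66,-0.66,-0.66,-0.66,-0.66,-0.66,-0.66,-0.66,-0.66,-0.66,-0.66])

```text
time_s: 10.2
tcp_pos: [0.5548, 0.1802, 0.1475]
eef_rot: [-180.0, -0.0, -103.4]
contact_force: [-0.8, -0.1, 0.0]
gripper_width: 0.0728
gripper_force: 1.1
```

```bash
python3 -c "
from h import *
im,d=carton(); cv2.imwrite('pics/s5.png',cv2.resize(im[90:260,170:340],(600,600)))
s=status.get_state(); print(s['tcp_pos'],s['contact_force'],s['gripper_force'])"
```

```text
n [ 0.238  0.971 -0.004] c [0.5367 0.1184 0.1194] 1394 [0.5   0.109 0.03 ] [0.576 0.129 0.192]
n [-0.057  0.017 -0.998] c [0.5505 0.1588 0.1884] 781 [0.512 0.115 0.184] [0.595 0.252 0.192]
n [ 0.969 -0.236 -0.067] c [0.5101 0.1493 0.1114] 61 [0.5   0.131 0.031] [0.533 0.258 0.186]
[0.55469269 0.18024387 0.14746931] [-0.2634282  -0.03167527 -0.03567441] 0.895709191891001
```

View pics/s5.png

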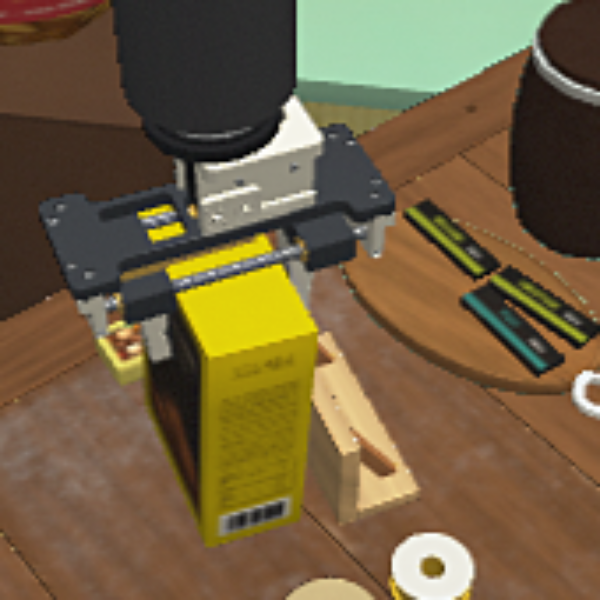

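Call:
step_arm([
  [0,0,0],
  [0,0,0],
  [0,0,0],
  [0,0,0],
  [0,-0.01,0],
  [0,-0.02,0],
  [0,-0.03,0],
  [0,-0.04,0],
  [0,-0.05,0],
  [0,-0.06,0],
  [0,-0.06,0],
], yaw=[0,0,0,0,0,0,0,0,0,0,0], claw=[-0.64,-0.62,-0.61,-0.61,-0.61,-0.61,-0.61,-0.61,-0.61,-0.61,-0.61])

```text
time_s: 11.17
tcp_pos: [0.5667, 0.1775, 0.1476]
eef_rot: [-180.0, 0.0, -103.4]
contact_force: [-1.9, 1.3, 3.1]
gripper_width: 0.0768
gripper_force: 3.2
```

```bash
python3 -c "
from h import *
im,d=carton()
s=status.get_state(); print(s['tcp_pos'],s['contact_force'],s['gripper_force'])"
```

```text
n [ 0.238  0.971 -0.004] c [0.5454 0.1164 0.1204] 1399 [0.502 0.105 0.03 ] [0.589 0.129 0.195]
n [-0.136  0.036 -0.99 ] c [0.5651 0.1552 0.1896] 740 [0.525 0.111 0.182] [0.609 0.245 0.196]
n [-0.962  0.232  0.142] c [0.5223 0.158  0.1216] 114 [0.503 0.12  0.031] [0.554 0.257 0.191]
[0.56656334 0.17748577 0.14757812] [-1.66132748  1.20673156  2.52264456] 3.1064698635600507
```

Call:
step_arm([
  [0,0.02,0],
  [0,0.03,0],
  [0,0.03,0],
  [0,0.03,0],
  [0,0.03,0],
  [0,0.03,0],
  [0,0.03,0],
], yaw=[0,0,0,0,0,0,0], claw=[-0.66,-0.66,-0.64,-0.62,-0.61,-0.61,-0.61], grip_force=20)

```text
time_s: 11.8
tcp_pos: [0.5604, 0.179, 0.1475]
eef_rot: [180.0, -0.0, -103.4]
contact_force: [-0.5, 0.9, -1.3]
gripper_width: 0.0731
gripper_force: 18.9
```

```bash
python3 -c "
from h import *
im,d=carton()
s=status.get_state(); print(s['tcp_pos'],s['contact_force'],s['gripper_force'],s['gripper_width'])"
```

```text
n [ 0.239  0.971 -0.005] c [0.5412 0.1172 0.1196] 1403 [0.502 0.107 0.032] [0.581 0.129 0.193]
n [ 0.085 -0.025  0.996] c [0.5571 0.1576 0.1889] 765 [0.518 0.113 0.183] [0.601 0.25  0.194]
n [-0.968  0.232  0.098] c [0.5155 0.1523 0.1108] 69 [0.502 0.121 0.031] [0.537 0.256 0.194]
[0.560359   0.17892415 0.14748247] [-1.85630259  0.64549004 -1.09036213] 18.924226539675146 0.07357924685493195
```

Call:
step_arm([
  [0,0.01,0],
  [0,0.02,0],
  [0,0.035,0],
  [0,0.05,0],
  [0,0.068,0],
  [0,0.068,0],
  [0,0.068,0],
  [0,0.068,0],
  [0,0.068,0],
  [0,0.068,0],
], yaw=[0,0,0,0,0,0,0,0,0,0], claw=[-0.75,-0.9,-1,-1,-1,-1,-1,-1,-1,-1], grip_force=10)

```text
time_s: 12.68
tcp_pos: [0.5472, 0.1821, 0.1476]
eef_rot: [-180.0, 0.0, -103.4]
contact_force: [0.5, 0.6, 0.3]
gripper_width: 0.0874
gripper_force: 0.0
```

```bash
python3 -c "
from h import *
im,d=carton()
s=status.get_state(); t=s['tcp_pos'][:2]; print(s['tcp_pos'],s['contact_force'],s['gripper_force'],t@[.972,-.235],t@[.235,.972])
P=world('scene',d); a=P[...,:2]@[.972,-.235]; b=P[...,:2]@[.235,.972]; z=P[...,2]
M=(z>.04)&(z<.1)&(abs(b-.24)<.006)&(abs(a-.5)<.1); print('side a-range',np.percentile(a[M],[2,98]),M.sum())"
```

```text
n [ 0.235  0.972 -0.003] c [0.5315 0.1194 0.1175] 1395 [0.499 0.11  0.031] [0.566 0.131 0.188]
n [ 0.006  0.001 -1.   ] c [0.5409 0.1623 0.1864] 835 [0.499 0.116 0.183] [0.585 0.26  0.189]
n [-0.973  0.232 -0.   ] c [0.5058 0.1541 0.1121] 40 [0.5   0.131 0.031] [0.53  0.254 0.183]
[0.54726033 0.18206315 0.14754591] [-0.1716879  -0.2109263   0.44699963] 0.0 0.48915219862317055 0.3055715562880574
side a-range [0.45576195 0.55597972] 521
```

Call:
step_arm([
  [0,-0.01,0],
  [0,-0.01,0],
  [0,-0.01,0],
  [0,-0.01,0],
  [0,-0.01,0],
  [0,-0.01,0],
  [0,-0.01,0],
  [0,-0.02,0],
  [0,-0.03,0],
  [0,-0.04,0],
  [0,-0.05,0],
  [0,-0.06,0],
  [0,-0.07,0],
  [0,-0.07,0],
], yaw=[0,0,0,0,0,0,0,0,0,0,0,0,0,0], claw=[-0.8,-0.7,-0.66,-0.63,-0.61,-0.605,-0.605,-0.605,-0.605,-0.605,-0.605,-0.605,-0.605,-0.605], grip_force=20)

```text
time_s: 13.9
tcp_pos: [0.5612, 0.1787, 0.1475]
eef_rot: [-180.0, -0.0, -103.4]
contact_force: [-1.3, -0.9, 0.7]
gripper_width: 0.0706
gripper_force: 2.7
```

```bash
cat > m.py <<'E'
from h import *
im,d=carton()
s=status.get_state(); t=s['tcp_pos'][:2]; print(s['tcp_pos'],s['contact_force'],s['gripper_force'],s['gripper_width'],t@[.972,-.235],t@[.235,.972])
P=world('scene',d); a=P[...,:2]@[.972,-.235]; b=P[...,:2]@[.235,.972]; z=P[...,2]
for lo,hi in((.03,.07),(.1,.14),(.15,.18)):
    M=(z>lo)&(z<hi)&(abs(b-.24)<.004)&(abs(a-.5)<.1); print('side a-range',lo,np.percentile(a[M],[2,98]),M.sum())
E
python3 m.py
```

```text
n [ 0.238  0.971 -0.003] c [0.5451 0.1163 0.118 ] 1364 [0.512 0.106 0.031] [0.581 0.128 0.189]
n [ 0.012 -0.008  1.   ] c [0.5564 0.1571 0.1869] 779 [0.516 0.111 0.184] [0.598 0.253 0.19 ]
n [ 0.121  0.993 -0.007] c [0.5301 0.1288 0.1036] 45 [0.513 0.12  0.033] [0.59  0.134 0.19 ]
[0.56116545 0.17877807 0.14752349] [-0.42223231 -0.59120087  0.44675416] 2.461552955210209 0.07017310308019804 0.5034399664878065 0.3056461673497156
side a-range 0.03 [0.46960571 0.54399937] 308
side a-range 0.1 [0.47055075 0.53689686] 353
side a-range 0.15 [0.47098756 0.53655234] 303
```

Call:
step_arm([
  [0,-0.005,0],
  [0,-0.01,0],
  [0,-0.015,0],
  [0,-0.02,0],
  [0,-0.02,0],
], yaw=[0,0,0,0,0], claw=[-0.605,-0.605,-0.605,-0.605,-0.605])

```text
time_s: 14.37
tcp_pos: [0.5649, 0.1779, 0.1475]
eef_rot: [-180.0, 0.0, -103.4]
contact_force: [-1.2, 0.3, 1.6]
gripper_width: 0.0706
gripper_force: 2.5
```

Call:
step_arm([
  [0,-0.005,0],
  [0,-0.0075,0],
  [0,-0.0075,0],
], yaw=[0,0,0], claw=[-0.605,-0.605,-0.605])

```text
time_s: 14.62
tcp_pos: [0.5662, 0.1776, 0.1475]
eef_rot: [180.0, -0.0, -103.4]
contact_force: [-2.8, 0.6, 1.0]
gripper_width: 0.0706
gripper_force: 2.6
```

Call:
step_arm([
  [0,-0.005,0],
  [0,-0.0075,0],
  [0,-0.0075,0],
], yaw=[0,0,0], claw=[-0.605,-0.605,-0.605])

```text
time_s: 14.87
tcp_pos: [0.5672, 0.1774, 0.1476]
eef_rot: [180.0, 0.0, -103.4]
contact_force: [-4.9, 2.5, 2.7]
gripper_width: 0.0705
gripper_force: 3.3
```

```bash
python3 m.py
```

```text
n [ 0.234  0.972 -0.003] c [0.5513 0.1149 0.1176] 1372 [0.518 0.106 0.031] [0.587 0.125 0.189]
n [-0.013  0.007 -1.   ] c [0.562  0.1557 0.187 ] 781 [0.521 0.112 0.184] [0.605 0.25  0.19 ]
n [ 0.972 -0.233 -0.017] c [0.5248 0.1462 0.1117] 57 [0.519 0.126 0.034] [0.549 0.252 0.184]
[0.56718932 0.1773998  0.14755452] [-4.63633058  1.3924439   2.17530849] 3.3039199747145176 0.0705061731292011 0.5096190667109971 0.30572209622238183
side a-range 0.03 [0.47545473 0.54430714] 301
side a-range 0.1 [0.47681461 0.54179396] 347
side a-range 0.15 [0.4773256  0.54355921] 304
```

Call:
step_arm([
  [0,0,0],
  [0,0,0],
  [0,0,0],
  [0,0,0],
  [0,0,0],
  [0,0,0],
  [0,0,-0.1],
  [0,0,-0.25],
  [0,0,-0.4],
  [0,0,-0.6],
  [0,0,-0.75],
  [0,0,-0.75],
], yaw=[0,0,0,0,0,0,0,0,0,0,0,0], claw=[-0.65,-0.7,-0.8,-0.9,-1,-1,-1,-1,-1,-1,-1,-1])

```text
time_s: 15.92
tcp_pos: [0.5704, 0.1779, 0.3054]
eef_rot: [-179.5, 0.4, -103.3]
contact_force: [1.9, -0.2, 0.3]
gripper_width: 0.0879
gripper_force: 0.0
```

Call:
step_arm([
  [0,1,0],
  [0,1,0],
  [0,1,0],
  [0,1,0],
  [0,1,0],
  [0,1,0],
  [0,1,0],
], yaw=[0,0,0,0,0,0,0], claw=[-1,-1,-1,-1,-1,-1,-1])

```text
time_s: 16.5
tcp_pos: [0.3719, 0.2241, 0.2985]
eef_rot: [-179.9, 0.1, -103.2]
contact_force: [-0.1, 0.1, 0.4]
gripper_width: 0.0877
gripper_force: 0.0
```

```bash
python3 m.py; python3 - <<'E'
from h import *
im,d=look('scene'); cv2.imwrite('pics/s6.png',cv2.resize(im[110:260,190:340],(600,600)))
im2,d2=look('top'); cv2.imwrite('pics/t6.png',cv2.resize(im2[120:260,170:310],(560,560)))
for n,d in(('scene',d),('top',d2)):
    P=world(n,d); a=P[...,:2]@[.972,-.235]; b=P[...,:2]@[.235,.972]; z=P[...,2]
    M=(abs(z-.08)<.004)&(a>.535)&(a<.57)&(abs(b-.309)<.12)
    if M.sum(): print(n,M.sum(),[np.percentile(q[M],[1,50,99]).round(4) for q in(a,b)])
    M=(abs(z-.186)<.006)&(abs(a-.5)<.08)&(abs(b-.309)<.1)
    if M.sum(): print(' top',M.sum(),[np.percentile(q[M],[1,50,99]).round(4) for q in(a,b,z)])
E
```

```text
n [ 0.004  0.001 -1.   ] c [0.5637 0.1758 0.1863] 1431 [0.517 0.107 0.182] [0.612 0.253 0.189]
n [-0.238 -0.971  0.001] c [0.5492 0.1153 0.1135] 1285 [0.517 0.106 0.03 ] [0.584 0.127 0.183]
n [-0.972  0.236  0.001] c [0.5311 0.1806 0.1168] 58 [0.518 0.127 0.038] [0.549 0.253 0.189]
[0.37283172 0.22396516 0.29822252] [ 0.11958416 -0.89208     0.73771204] 0.0 0.08758219388137713 0.30976062181918246 0.30530958683408965
side a-range 0.03 [0.47422115 0.54414289] 310
side a-range 0.1 [0.47474181 0.53955214] 342
side a-range 0.15 [0.47483704 0.54118228] 302
scene 90 [array([0.5373, 0.5512, 0.5575]), array([0.2261, 0.2422, 0.2734])]
 top 1493 [array([0.4737, 0.5063, 0.5407]), array([0.241, 0.3  , 0.374]), array([0.1811, 0.1863, 0.1887])]
top 85 [array([0.543 , 0.5548, 0.5568]), array([0.2268, 0.3101, 0.385 ])]
 top 1999 [array([0.4727, 0.5059, 0.5394]), array([0.2413, 0.3079, 0.3735]), array([0.1826, 0.1859, 0.1892])]
```

View pics/s6.png

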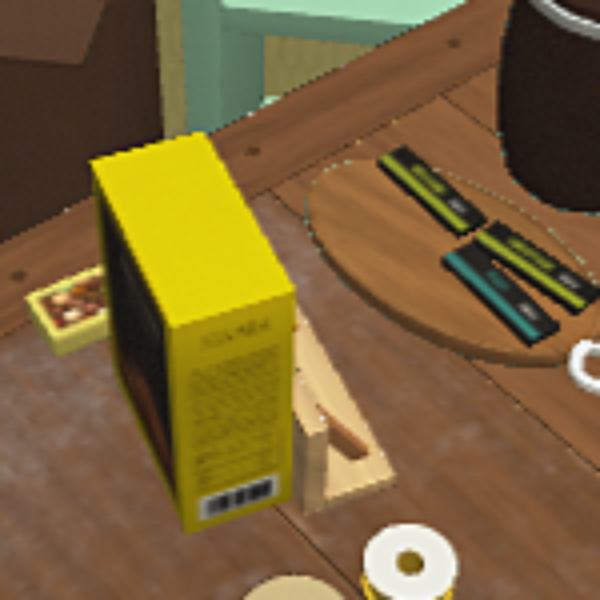

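View pics/t6.png

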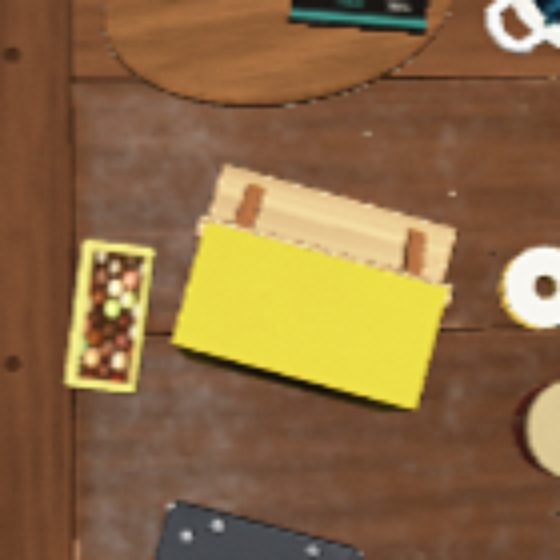

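```bash
python3 - <<'E'
from h import *
h=np.array([.972,-.235]);y=np.array([.235,.972])
P=world('scene',np.load('s2.npy')); a=P[...,:2]@h; b=P[...,:2]@y; z=P[...,2]
M=(z>.015)&(z<.075)&(a>.53)&(a<.552)&(abs(b-.305)<.075); print('panel',M.sum(),np.percentile(a[M],[10,50,90]))
M=(z>.02)&(z<.078)&(abs(b-.226)<.004)&(abs(a-.55)<.03); print('panel end',M.sum(),np.percentile(a[M],[2,98]))
P=world('top',np.load('t2.npy')); a=P[...,:2]@h; b=P[...,:2]@y; z=P[...,2]
M=(abs(z-.08)<.003)&(abs(a-.55)<.03)&(abs(b-.28)<.05);print('panel top (top cam)',M.sum(),np.percentile(a[M],[2,50,98]))
F=[]
for i in range(4):
    im,d=look('scene');P=world('scene',d); a=P[...,:2]@h; b=P[...,:2]@y; z=P[...,2]
    M=(z>.03)&(z<.18)&(abs(a-.473)<.006)&(abs(b-.31)<.06); F.append(np.percentile(a[M],[10,50,90]))
    T=(abs(z-.186)<.006)&(abs(a-.5)<.06)&(abs(b-.309)<.1)
print('front',np.mean(F,0),M.sum(),'top centre',a[T].min(),a[T].max(),'b',b[T].min(),b[T].max())
E
```

```text
panel 363 [0.54364423 0.54416133 0.5446615 ]
panel end 86 [0.54427853 0.557395  ]
panel top (top cam) 222 [0.54269032 0.54929834 0.55613028]
front [0.47301516 0.47343657 0.47385119] 603 top centre 0.4733856039798954 0.542327313243663 b 0.2399017584806602 0.3772007033872573
```

```bash
python3 -c "
from plant import job
print(job.close_job())"
```

```text
the job is handed in; nothing more can be done
None
```

The carton stands upright on its base with its back about 1 mm from the backstop and about 3 mm off centre, and I handed the job in at about 17 s; to stop it tipping as it slid back, the second finger had to bear on its back (briefly about 19 N when it jammed tilted, so I released it and redid the push).

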